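# Hold the free-running gluing clamp open at its mark

### The arm

A 7-joint arm with a two-finger parallel gripper is mounted at the origin on a cart in front of the work surface, level with it; the furniture and walls round the work are solid. World frame = base frame: x ahead of the robot, y to its left, z up, the work surface at z = 0. Lengths are in m, angles in rad, forces in N, time in s.
With the tool pointing down it reaches from about 0.4 to 0.9 m from the base axis. Payload 5.6 kg.
Tool frame: the origin (TCP) lies midway between the tips of the shut fingers; the grasp point (between the pads) lies 19 mm behind it; z points along the fingers, y is the line along which they close (so a half turn about z gives the same grasp; the last joint's range is limited). The gripper opens to 92 mm and grips with 3 to 60 N. Pads are 20 mm wide; open, the fingers measure 128 mm over their backs; the gripper's body (75 mm by 189 mm) begins 69 mm behind the grasp point.
Start: joints at [-1.248, 0.468, -0.012, 1.603, 0.006, 1.071, -0.056], TCP at [0.233, 0.607, 0.215] pointing down, gripper open.
Joint ranges: [-2.53, 2.53], [-0.31, 2.02], [-1.57, 1.55], [0.28, 2.44], [-1.29, 4.43], [0.15, 1.84], [-2.92, 2.92]. Speed limits (rad/s): [2.57, 2.57, 3.14, 3.14, 3.14, 3.14, 3.14].

### API

Orientations are given as a unit quaternion [x, y, z, w].
In Python, from workcell import readout, snapshot, workorder gives the robot as it stands. The module is installed in compiled form; this text tells all that it offers.
- The arm moves only by the tool send_rows, never from a script. Its argument "deltas" is one flat list of numbers, 4 for each row, row after row: the shift along the tool's x, y, z scaled (see below), then the turn about the tool's z scaled (see below). In form: [dx, dy, dz, roll, dx, dy, dz, roll, ...]. A call has 1 to 5 rows; each row is the pose to reach, as a shift and turn from the pose commanded when the call began, along the tool's axes at that moment; what a row does not reach only later rows make up. The controller multiplies each number of a shift by 50 cm and each number of a turn by 90 degrees. A row lasts 1/10 s, in which the tool goes at most 50 mm and 8.59 degrees, less where a joint would pass 70% of its speed; a pose out of reach is approached as far as the arm can. A call with a number of a shift or a turn outside -1 to 1 is refused whole. A call with a gripper value outside its range is refused whole. "gripper" is the opening, from -1 (shut) to 1 (fully open), set as the call begins (left out, the last holds). The fingers move at their own pace and stop on an object; "force" is the grip in N (left out, the last holds). Time passes only in rows, so rows that repeat a pose let the fingers close. It gives the time, the measured TCP pose, the force, the opening and the grip force at its end, in the units of the state.
- readout.sense(): the state, without advancing time (a new reading comes with each control period).
- snapshot(name): name is "scene" or "top" or "wrist"; returns a dict with "color" (400x640x3 uint8, red, green, blue), "mtx" (3x3 intrinsics, pixels), "world_to_cam" (4x4, takes a point from world to camera coordinates); the wrist camera has in their place "hand_eye" (4x4, takes a point from camera to tool coordinates, whose origin is the TCP and whose axes are the flange's). Camera axes: x right, y down, z forward; pixel columns grow to the right and rows downward; lengths in m; the calibration is good to about 2 mm. A picture is of the moment at which its call begins: read the wrist's pose just before it. There is no depth.
- workorder.close_job(): hands the job in; it is judged then, once.
The state is a dict: "time_s": time; "q": joint angles; "joint_velocities": joint speeds; "joint_efforts": joint torques, N m; "tcp_pos": TCP position; "orientation": TCP orientation; "wrist_force": force on the tool from outside, world axes, zero at the start; "wrist_torque": the same for the moment, N m; "finger_gap": finger opening in m; "finger_force": force on a finger pad.
Only numpy, scipy, OpenCV 4.12 (cv2) and the standard library are available. Lean on these libraries where they do the work, as an engineer would, in place of code of your own. Each camera call takes 0.05 s, during which the arm holds its last target. There are 200 camera calls.

### The job

One of the two spring gluing clamps is gummed up with cured resin and stops dead after about a centimetre: tug the black handles to feel which clamp runs free, then pull the free one's handle out until its white pointer stands within the red band on its own rail. Finish while still gripping the handle and holding it there against the spring, so that I can lay a glued letter between the jaws. Leave the jar, the dropper and the letter between the clamps where they stand.

Things in the scene. Friction and masses are not known exactly. Their poses are not given: they have to be found in the camera images.
- clamp_a: One of two gluing clamps of the same look, fixed to the table: aluminium base plate 175x74x10 mm, blue rod guide (top 46 mm above the table), blue fixed jaw at the far end. Origin on the table under the rod, 20 mm beyond the guide's front face; x runs along the rod from handle to fixed jaw, y to the rail side, z up. Pulling the handle along -x opens the jaw.
- clamp_a_handle (a point): Grasp point on the axis of the black upright round handle post, 62 mm above the table; post 22 mm across, from 16 to 80 mm high, 75 mm before the clamp's origin when home; 44 mm free between post and guide. A steel rod 12 mm thick, 30 mm above the table, joins it to the sliding jaw with its white pointer: all move as one. Axes as the clamp's.
- clamp_a_pointer (a point): White pointer of this clamp's sliding jaw, 4 mm wide along x, sticking out beside the jaw over the black graduated rail; this point is the middle of its width. Axes as the clamp's.
- clamp_a_red_band (a point): Centre of the red index band on this clamp's black rail, 10 mm long along x (5 mm either side of this point). It stands 25 to 55 mm from the home position of the pointer towards the handle, and does not move. Axes as the clamp's.
- clamp_a_slide (a joint): How far this clamp's slide is pulled out, m: 0 home (jaws shut), 0.070 fully out. A spring pulls it home: 6 N at home rising steadily to 16 N fully out, about 1 N friction besides. One of the two clamps (which one is hidden) is jammed: it comes against a hard stop after about 10 mm; the other runs free to 0.070.
- clamp_b: One of two gluing clamps of the same look, fixed to the table: aluminium base plate 175x74x10 mm, blue rod guide (top 46 mm above the table), blue fixed jaw at the far end. Origin on the table under the rod, 20 mm beyond the guide's front face; x runs along the rod from handle to fixed jaw, y to the rail side, z up. Pulling the handle along -x opens the jaw.
- clamp_b_handle (a point): Grasp point on the axis of the black upright round handle post, 62 mm above the table; post 22 mm across, from 16 to 80 mm high, 75 mm before the clamp's origin when home; 44 mm free between post and guide. A steel rod 12 mm thick, 30 mm above the table, joins it to the sliding jaw with its white pointer: all move as one. Axes as the clamp's.
- clamp_b_pointer (a point): White pointer of this clamp's sliding jaw, 4 mm wide along x, sticking out beside the jaw over the black graduated rail; this point is the middle of its width. Axes as the clamp's.
- clamp_b_red_band (a point): Centre of the red index band on this clamp's black rail, 10 mm long along x (5 mm either side of this point). It stands 25 to 55 mm from the home position of the pointer towards the handle, and does not move. Axes as the clamp's.
- clamp_b_slide (a joint): How far this clamp's slide is pulled out, m: 0 home (jaws shut), 0.070 fully out. A spring pulls it home: 6 N at home rising steadily to 16 N fully out, about 1 N friction besides. One of the two clamps (which one is hidden) is jammed: it comes against a hard stop after about 10 mm; the other runs free to 0.070.
- glitter_jar: Bystander: glitter jar with black lid, 44 mm across, 47 mm tall, loose on the table between the clamps; origin at the centre of its underside.
- dropper: Bystander: white dropper bottle with black tip, 24 mm across, 70 mm tall, loose between the clamps; origin at the centre of its underside.
- purple_letter: Bystander: purple resin letter 36x28x7 mm lying loose between the clamps; origin at the centre of its underside.

How it is judged:
At the end, for the whole second after the job is handed in: The white pointer of the free-running clamp stands within its own red band (within 5 mm of the band's centre), still (under 10 mm/s), with the fingers pressing on that clamp with more than 2 N; jar, dropper and letter are within 20 mm of where they stood (((x of clamp_a_pointer in the frame of clamp_a_red_band between -0.005 and 0.005 m and velocity of joint clamp_a_slide between -0.01 and 0.01 m/s and contact force between the fingers and clamp_a above 2 N) or (x of clamp_b_pointer in the frame of clamp_b_red_band between -0.005 and 0.005 m and velocity of joint clamp_b_slide between -0.01 and 0.01 m/s and contact force between the fingers and clamp_b above 2 N)) and distance of each of glitter_jar, dropper, purple_letter from where it was at the start of the episode below 0.02 m); the arm keeps its last pose, push and grip.
It fails at once if a bystander (jar, dropper or letter) is shifted by more than 20 mm or tipped (distance of any of glitter_jar, dropper, purple_letter from where it was at the start of the episode above 0.02 m or angle between any of glitter_jar, dropper, purple_letter's own z axis and vertical above 0.5 rad).
It also fails if it takes over 54 s, if anything falls off the work surface, if the arm or the gripper's body presses on something with over 40 N, if the wrist force passes 120 N, or if a joint passes its speed limit or range.

## Working session

There is one attempt and no reset: what is moved stays moved. The work goes in short steps, Python scripts to look and compute and a tool call to move; the robot and the scene stay as the last step left them, time stands still between calls to the robot, and variables do not carry over. Pictures are saved under pics/ and viewed, at most 10 in all, crops included, and the job is handed in when it is done.

Besides the shell and the picture viewer there is one more tool, called after ">>>" as name(argument=value, ...) on one line, values as JSON. send_rows: Moves the arm, as the interface text tells. Its arguments: {"type":"object","properties":{"deltas":{"type":"array","items":{"type":"number","minimum":-1,"maximum":1}},"gripper":{"type":"number"},"force":{"type":"number"}},"required":["deltas"]}

```bash
mkdir -p pics
python3 - <<'E'
from workcell import readout, snapshot
import cv2,numpy as np
s=readout.sense(); print(s)
for n in("scene","top"):
    d=snapshot(n); cv2.imwrite(f"pics/{n}0.png",d["color"][:,:,::-1]); np.savez(f"{n}0.npz",**d); print(n,d["mtx"],d["world_to_cam"])
E
```

```text
{'time_s': 0.0, 'q': array([-1.24800788,  0.46840002, -0.01158848,  1.60361127,  0.00600845,
        1.07141152, -0.05627613]), 'joint_velocities': array([-0.00138184, -0.0004396 , -0.00116009, -0.00036782,  0.00160337,
       -0.00022465,  0.00055587]), 'joint_efforts': array([ 1.52466131e-03, -5.20554399e+01, -1.19409754e-02, -2.43754971e+01,
       -5.66281902e-02,  1.68658106e-02,  1.57242948e-04]), 'tcp_pos': array([0.23236277, 0.6064212 , 0.21363064]), 'orientation': array([ 1.81900256e-01,  9.83316577e-01, -8.93007678e-04, -9.46162549e-05]), 'wrist_force': array([-0.36546306, -0.29515495,  0.00784441]), 'wrist_torque': array([-0.02703679, -0.0445485 , -0.00752048]), 'finger_force': 0.0, 'finger_gap': 0.09208880523793918}
scene [[428.06515538   0.         321.87684014]
 [  0.         428.06515538 203.237124  ]
 [  0.           0.           1.        ]] [[ 0.45516022 -0.89029746 -0.01412813 -0.28441918]
 [-0.54014641 -0.26346363 -0.79926764  0.37490294]
 [ 0.70786371  0.37142609 -0.60080915  0.4597782 ]
 [ 0.          0.          0.          1.        ]]
top [[483.14698609   0.         321.75656902]
 [  0.         483.14698609 198.08412459]
 [  0.           0.           1.        ]] [[-0.09161023 -0.99577627  0.0060983   0.04302579]
 [-0.96909114  0.08774317 -0.23057212  0.61477413]
 [ 0.22906317 -0.02703258 -0.97303613  0.89356661]
 [ 0.          0.          0.          1.        ]]
```

View pics/scene0.png

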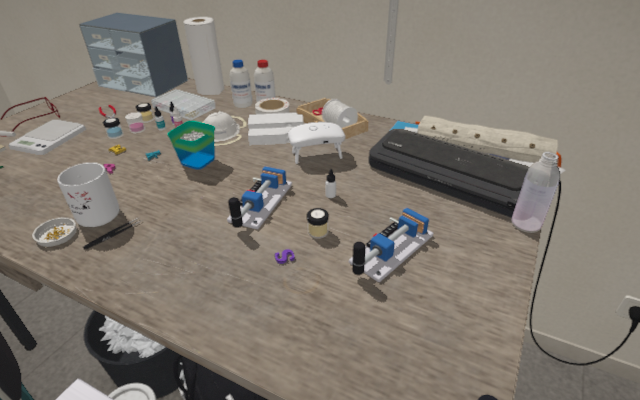

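View pics/top0.png

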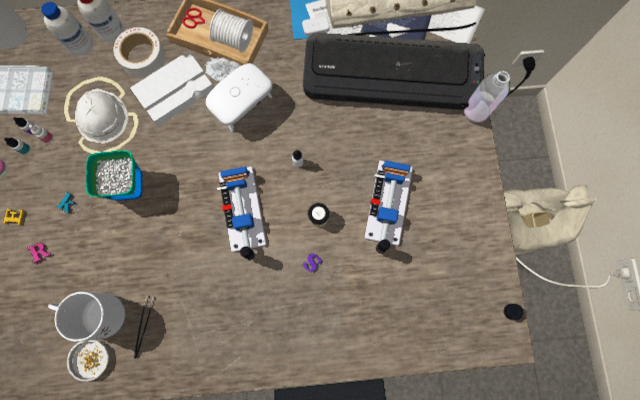

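The scene view shows two clamps, with handles near (236,212) and (358,258), and the jar, dropper and letter between them. In the top view the handles are at about (247,253) and (384,246), the jar at (318,213), the dropper at (297,158) and the letter at (313,263). The red bands are near (227,207) and (376,201).

```bash
cat > h.py <<'E'
import numpy as np,cv2
def ray(d,uv,z):
    W=d["world_to_cam"]; R=W[:3,:3]; c=-R.T@W[:3,3]
    v=R.T@np.linalg.inv(d["mtx"])@np.array([uv[0],uv[1],1.])
    return c+v*(z-c[2])/v[2]
def proj(d,p):
    q=d["world_to_cam"][:3]@np.append(p,1); q=d["mtx"]@q; return q[:2]/q[2]
def blobs(m,mn=4):
    n,l,s,c=cv2.connectedComponentsWithStats(m.astype(np.uint8))
    return [(s[i,4],c[i].round(1),s[i,:4]) for i in range(1,n) if s[i,4]>=mn]
E
python3 - <<'E'
from h import *
d=np.load("top0.npz"); im=d["color"]; hsv=cv2.cvtColor(im,cv2.COLOR_RGB2HSV)
H,S,V=[hsv[:,:,i].astype(int) for i in range(3)]
out=[]
for x0 in(208,353):
    sl=np.s_[155:270,x0:x0+70]
    for nm,m,z in(("red",((H<8)|(H>172))&(S>170)&(V>110),.02),("blue",(H>98)&(H<122)&(S>140)&(V>70),.046),("dark",(V<45),.08)):
        for a,c,b in blobs(m[sl],8): c=c+[x0,155]; print(x0,nm,a,c,b,ray(d,c,z).round(4))
    out.append(cv2.resize(im[sl][:,:,::-1],None,fx=5,fy=5,interpolation=cv2.INTER_CUBIC))
cv2.imwrite("pics/crop0.png",np.hstack(out))
E
```

```text
208 red 44 [226.1 206.8] [14 49  9  7] [0.6277 0.187  0.02  ]
208 blue 155 [233.5 171.7] [13 12 27 11] [0.6948 0.1637 0.046 ]
208 blue 131 [236.1 183.9] [18 24 21 11] [0.6681 0.1596 0.046 ]
208 blue 253 [242.2 221.1] [24 59 22 16] [0.589  0.1513 0.046 ]
208 dark 65 [225.8 196.2] [14 34  8 16] [0.6351 0.176  0.08  ]
208 dark 37 [228.6 214.6] [17 55  7 10] [0.5975 0.1723 0.08  ]
208 dark 13 [228.9 222.6] [19 66  5  4] [0.5815 0.1724 0.08  ]
208 dark 124 [247.1 252.9] [32 92 15 13] [0.5191 0.1404 0.08  ]
353 red 41 [375.1 200.9] [18 44  9  6] [ 0.6121 -0.1258  0.02  ]
353 blue 157 [396.1 165.5] [30  6 27 10] [ 0.6778 -0.1748  0.046 ]
353 blue 127 [394.2 177.7] [31 18 21 11] [ 0.6519 -0.1675  0.046 ]
353 blue 248 [387.3 214.5] [24 52 21 17] [ 0.5759 -0.1436  0.046 ]
353 dark 68 [378.5 185.4] [22 23  8 17] [ 0.6299 -0.1279  0.08  ]
353 dark 14 [376.5 197. ] [21 41  6  3] [ 0.6066 -0.1211  0.08  ]
353 dark 43 [374.2 209.3] [18 49  7 12] [ 0.5822 -0.1137  0.08  ]
353 dark 111 [383.3 245.6] [24 85 13 13] [ 0.5093 -0.1228  0.08  ]
```

View pics/crop0.png

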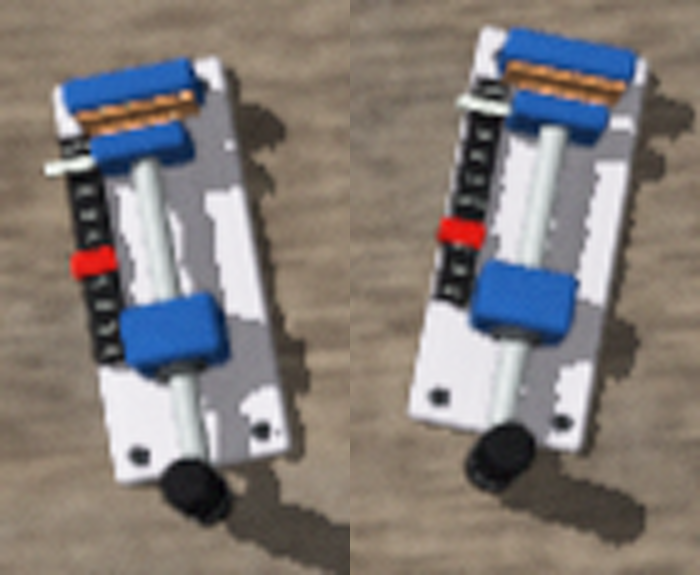

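The crop shows both clamps at home with plate corners, white pointer and red band clear. In crop pixels, the left pointer is at (65,167) and its band at (95,262). The right pointer is at (480,103) and its band at (461,232).

Run:
```python
from h import *
d=np.load("top0.npz"); s=np.load("scene0.npz")
hsv=cv2.cvtColor(s["color"],cv2.COLOR_RGB2HSV); V=hsv[:,:,2]
for nm,x0,C,ptr,red,dark in(("L",208,[(55,90),(120,480),(290,450),(218,58)],(65,167),(95,262),(190,482)),("R",283,[(483,28),(408,415),(582,450),(650,65)],(480,103),(461,232),(505,448))):
    f=lambda p,z: ray(d,np.array(p)/5+[x0,155]-[.4,.4],z)
    P=np.array([f(p,.01) for p in C])[:,:2]
    print(nm,P.round(4).tolist(),"sides",np.linalg.norm(P-np.roll(P,-1,0),axis=1).round(4))
    ax=(P[0]+P[3]-P[1]-P[2])/2; yaw=np.arctan2(ax[1],ax[0]); u=ax/np.linalg.norm(ax); n=np.array([-u[1],u[0]])
    top=f(dark,.08)[:2]; pc=P.mean(0)
    print(" yaw",np.degrees(yaw).round(2),"plate c",pc,"handle top",top.round(4),"lateral off plate",((top-pc)@n).round(4),"along",((top-pc)@u).round(4))
    for z in(.02,.03): 
        p,r=f(ptr,z)[:2],f(red,.022)[:2]; print(" ptr z",z,p.round(4),"red",r.round(4),"ptr->band along x",((r-p)@u).round(4))
for box in((220,192,30,40),(345,238,30,40)):
    x,y,w,h=box; b=blobs(V[y:y+h,x:x+w]<50,30); 
    for a,c,bb in b: print("scene",a,c+[x,y],bb[:2]+[x,y],bb[2:], "mid@z.05",ray(s,c+[x,y],.048).round(4))
for uv in((318,213),(313,263)): print(ray(d,uv,.03).round(3))
```

```text
L [[0.7069, 0.2013], [0.5361, 0.1817], [0.5422, 0.1107], [0.7149, 0.1306]] sides [0.1719 0.0712 0.1739 0.0711]
 yaw 6.57 plate c [0.62501303 0.15607034] handle top [0.523  0.1431] lateral off plate -0.0013 along -0.1028
 ptr z 0.02 [0.6694 0.1967] red [0.6267 0.1856] ptr->band along x -0.0437
 ptr z 0.03 [0.6667 0.1948] red [0.6267 0.1856] ptr->band along x -0.0408
R [[0.7036, -0.1467], [0.5382, -0.0953], [0.517, -0.1659], [0.6805, -0.2168]] sides [0.1732 0.0737 0.1712 0.0738]
 yaw -17.26 plate c [ 0.60979158 -0.15617587] handle top [ 0.5119 -0.1238] lateral off plate 0.0019 along -0.1031
 ptr z 0.02 [ 0.6673 -0.1398] red [ 0.6115 -0.1249] ptr->band along x -0.0577
 ptr z 0.03 [ 0.6646 -0.1383] red [ 0.6115 -0.1249] ptr->band along x -0.0547
scene 192 [234.6 207.4] [229 198] [13 20] mid@z.05 [0.5339 0.1508 0.048 ]
scene 75 [236.9 222. ] [232 217] [10 10] mid@z.05 [0.4979 0.1189 0.048 ]
scene 232 [358.8 253.2] [353 242] [12 23] mid@z.05 [ 0.5219 -0.1264  0.048 ]
scene 84 [357.9 269.2] [353 265] [11  9] mid@z.05 [ 0.4854 -0.1403  0.048 ]
[ 0.595 -0.004  0.03 ]
[0.493 0.016 0.03 ]
```

>>> send_rows(deltas=[-0.073,-0.055,0,0,-0.146,-0.11,0,0,-0.219,-0.164,0,0,-0.291,-0.219,0,0,-0.364,-0.274,0,0], gripper=1, force=45)

```text
time_s: 0.6
tcp_pos: [0.354, 0.4121, 0.2143]
orientation: [0.182, 0.983, -0.0, -0.0]
wrist_force: [1.0, 0.2, -0.4]
finger_gap: 0.092
finger_force: 0.0
```

>>> send_rows(deltas=[-0.073,-0.055,0,0,-0.146,-0.11,0,0,-0.219,-0.164,0,0,-0.291,-0.219,0,0,-0.364,-0.274,0,0])

```text
time_s: 1.1
tcp_pos: [0.4749, 0.2191, 0.2145]
orientation: [0.182, 0.983, -0.0, -0.0]
wrist_force: [0.4, 0.8, -0.5]
finger_gap: 0.0923
finger_force: 0.0
```

>>> send_rows(deltas=[-0.073,-0.055,0,-0.08,-0.146,-0.11,0,-0.16,-0.146,-0.11,0,-0.24,-0.146,-0.11,0,-0.306,-0.146,-0.11,0,-0.306])

```text
time_s: 1.6
tcp_pos: [0.5228, 0.1429, 0.2142]
orientation: [-0.057, 0.998, -0.0, -0.0]
wrist_force: [-0.3, 0.4, -0.3]
finger_gap: 0.0919
finger_force: 0.0
```

```bash
cat >> h.py <<'E'
def wristcal():
    from workcell import readout,snapshot
    from scipy.spatial.transform import Rotation as Ro
    s=readout.sense(); d=dict(snapshot("wrist")); T=np.eye(4); T[:3,:3]=Ro.from_quat(s["orientation"]).as_matrix(); T[:3,3]=s["tcp_pos"]
    d["world_to_cam"]=np.linalg.inv(T@d["hand_eye"]); return d,s
E
python3 - <<'E'
from h import *
d,s=wristcal(); im=d["color"][:,:,::-1].copy()
for p in((.523,.143,.08),(.523,.143,.016)): 
    q=proj(d,np.array(p)); print(q); cv2.circle(im,(int(q[0]),int(q[1])),3,(0,255,0),1)
cv2.imwrite("pics/w1.png",im); np.savez("w1.npz",**d)
E
```

```text
[318.98397999 191.24937645]
[319.08066931 179.36677449]
```

View pics/w1.png

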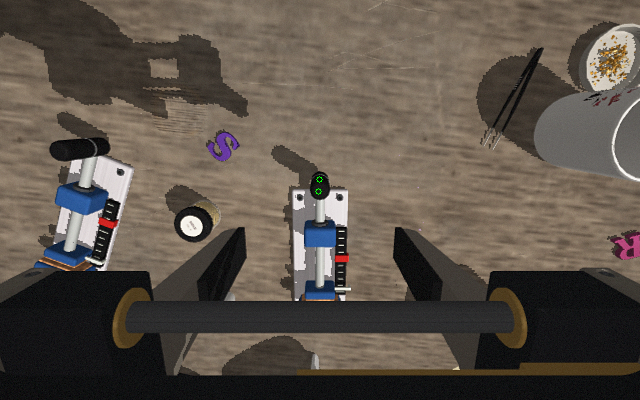

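The wrist view puts the post top at (319,190), which matches the projected point. Now I descend and grip.

>>> send_rows(deltas=[0,0,0.08,0,0,0,0.16,0,0,0,0.24,0,0,0,0.3,0,0,0,0.34,0])

```text
time_s: 2.15
tcp_pos: [0.5213, 0.1435, 0.0421]
orientation: [-0.057, 0.998, -0.001, -0.002]
wrist_force: [-0.6, 1.1, -0.8]
finger_gap: 0.092
finger_force: 0.0
```

>>> send_rows(deltas=[0,0,0,0,0,0,0,0,0,0,0,0,0,0,0,0,0,0,0,0], gripper=-1, force=45)

```text
time_s: 2.65
tcp_pos: [0.5236, 0.1437, 0.0457]
orientation: [-0.057, 0.998, 0.0, 0.001]
wrist_force: [0.9, 0.2, 0.7]
finger_gap: 0.0539
finger_force: 0.0
```

>>> send_rows(deltas=[0,0,0,0,0,0,0,0,0,0,0,0,0,0,0,0,0,0,0,0])

```text
time_s: 3.15
tcp_pos: [0.523, 0.1432, 0.0446]
orientation: [-0.057, 0.998, -0.0, -0.0]
wrist_force: [-0.0, -1.1, 1.7]
finger_gap: 0.0209
finger_force: 45.0
```

>>> send_rows(deltas=[0.006,0,0,0,0.012,0,0,0,0.016,0,0,0,0.02,0,0,0,0.024,0,0,0])

```text
time_s: 3.65
tcp_pos: [0.5141, 0.1422, 0.0447]
orientation: [-0.057, 0.998, 0.0, 0.003]
wrist_force: [8.5, 0.7, -8.6]
finger_gap: 0.0208
finger_force: 45.0
```

>>> send_rows(deltas=[0.004,0,0,0,0.004,0,0,0])

```text
time_s: 3.85
tcp_pos: [0.513, 0.142, 0.0447]
orientation: [-0.057, 0.998, 0.0, 0.004]
wrist_force: [10.6, 0.7, -11.4]
finger_gap: 0.0213
finger_force: 45.0
```

>>> send_rows(deltas=[0.004,0,0,0,0.008,0,0,0,0.008,0,0,0])

```text
time_s: 4.15
tcp_pos: [0.513, 0.1421, 0.0448]
orientation: [-0.057, 0.998, 0.001, 0.008]
wrist_force: [21.1, 1.5, -22.5]
finger_gap: 0.0209
finger_force: 45.0
```

Clamp L stops dead at 10 mm: the command advanced 4 mm, the tool did not move, and the force doubled to 21 N. So the right clamp is the free one. I'll ease L home, release it and go over.

>>> send_rows(deltas=[-0.008,0,0,0,-0.016,0,0,0,-0.024,0,0,0,-0.03,0,0,0,-0.036,0,0,0])

```text
time_s: 4.65
tcp_pos: [0.523, 0.1432, 0.0445]
orientation: [-0.057, 0.998, -0.0, -0.0]
wrist_force: [-4.2, -1.0, 5.2]
finger_gap: 0.0208
finger_force: 45.0
```

>>> send_rows(deltas=[0,0,0,0,0,0,0,0,0,0,0,0,0,0,0,0,0,0,0,0], gripper=1)

```text
time_s: 5.15
tcp_pos: [0.5228, 0.1435, 0.0446]
orientation: [-0.057, 0.998, 0.0, -0.0]
wrist_force: [0.1, -0.0, 0.8]
finger_gap: 0.0589
finger_force: 0.0
```

>>> send_rows(deltas=[0,0,0,0,0,0,0,0,0,0,0,0,0,0,0,0,0,0,0,0])

```text
time_s: 5.65
tcp_pos: [0.5229, 0.1434, 0.0446]
orientation: [-0.057, 0.998, 0.0, 0.0]
wrist_force: [0.4, 0.8, -0.6]
finger_gap: 0.092
finger_force: 0.0
```

>>> send_rows(deltas=[0,0,-0.06,0,0,0,-0.14,0,0,0,-0.22,0,0,0,-0.28,0,0,0,-0.34,0])

```text
time_s: 6.15
tcp_pos: [0.5229, 0.1434, 0.2163]
orientation: [-0.057, 0.998, 0.0, 0.0]
wrist_force: [0.1, 0.1, -0.2]
finger_gap: 0.0917
finger_force: 0.0
```

>>> send_rows(deltas=[0.014,-0.09,0,0,0.028,-0.18,0,0,0.042,-0.27,0,0,0.056,-0.36,0,0,0.07,-0.45,0,0])

```text
time_s: 6.65
tcp_pos: [0.5135, -0.0858, 0.2148]
orientation: [-0.057, 0.998, 0.0, 0.0]
wrist_force: [0.6, -0.0, 1.1]
finger_gap: 0.0917
finger_force: 0.0
```

>>> send_rows(deltas=[0.013,-0.077,0,0.085,0.013,-0.077,0,0.17,0.013,-0.077,0,0.25,0.013,-0.077,0,0.262,0.013,-0.077,0,0.262])

```text
time_s: 7.15
tcp_pos: [0.5118, -0.1228, 0.2146]
orientation: [0.146, 0.989, 0.0, -0.0]
wrist_force: [0.0, -0.4, 0.1]
finger_gap: 0.0921
finger_force: 0.0
```

Run:
```python
from h import *
d,s=wristcal(); im=d["color"][:,:,::-1].copy(); print(s["tcp_pos"],s["orientation"])
for p in((.512,-.124,.08),(.512,-.124,.016)): 
    q=proj(d,np.array(p)); print(q); cv2.circle(im,(int(q[0]),int(q[1])),3,(0,255,0),1)
cv2.imwrite("pics/w2.png",im); np.savez("w2.npz",**d)
```

```text
[ 0.51183287 -0.12281203  0.21457165] [ 1.46465639e-01  9.89215758e-01  1.61603090e-05 -2.44173369e-05]
[317.64609646 191.5101846 ]
[317.94903572 179.54675013]
```

View pics/w2.png

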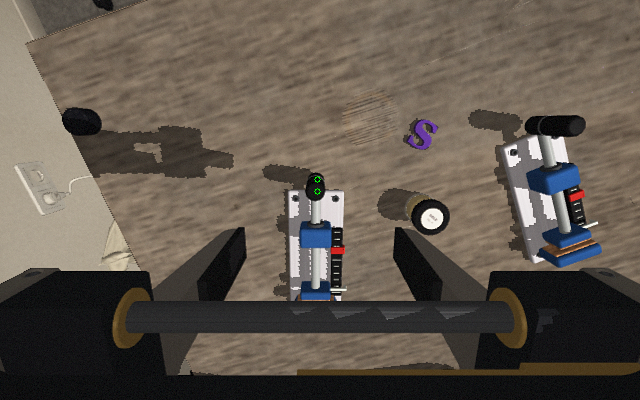

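The fingers are lined up: post top at (317,190), band at (337,251), pointer at (337,290). Descend and grip.

>>> send_rows(deltas=[0,0,0.08,0,0,0,0.16,0,0,0,0.24,0,0,0,0.3,0,0,0,0.34,0])

```text
time_s: 7.7
tcp_pos: [0.5107, -0.1224, 0.0423]
orientation: [0.146, 0.989, 0.0, -0.001]
wrist_force: [-0.5, -0.0, 0.2]
finger_gap: 0.092
finger_force: 0.0
```

>>> send_rows(deltas=[0,0,0,0,0,0,0,0,0,0,0,0,0,0,0,0,0,0,0,0], gripper=-1, force=50)

```text
time_s: 8.2
tcp_pos: [0.5126, -0.1231, 0.0457]
orientation: [0.148, 0.989, 0.0, 0.001]
wrist_force: [1.2, -0.8, -0.3]
finger_gap: 0.0541
finger_force: 0.0
```

>>> send_rows(deltas=[0,0,0,0,0,0,0,0,0,0,0,0,0,0,0,0,0,0,0,0])

```text
time_s: 8.7
tcp_pos: [0.5106, -0.1276, 0.0447]
orientation: [0.149, 0.989, -0.002, -0.0]
wrist_force: [-3.1, -9.8, 1.5]
finger_gap: 0.0208
finger_force: 50.0
```

>>> send_rows(deltas=[0.006,0,0,0,0.012,0,0,0,0.016,0,0,0,0.02,0,0,0,0.024,0,0,0])

```text
time_s: 9.2
tcp_pos: [0.5022, -0.125, 0.0447]
orientation: [0.149, 0.989, -0.003, 0.003]
wrist_force: [5.2, -12.4, -7.9]
finger_gap: 0.0212
finger_force: 50.0
```

>>> send_rows(deltas=[0.006,0,0,0,0.012,0,0,0,0.016,0,0,0])

```text
time_s: 9.5
tcp_pos: [0.4949, -0.1227, 0.0448]
orientation: [0.149, 0.989, -0.003, 0.003]
wrist_force: [6.6, -13.1, -9.5]
finger_gap: 0.0209
finger_force: 50.0
```

It is past 10 mm and still running, so R is free. I'll relieve the sideways offset and pull on to about 45 mm, then look.

>>> send_rows(deltas=[0.008,-0.004,0,0,0.016,-0.009,0,0,0.024,-0.009,0,0,0.032,-0.009,0,0,0.04,-0.009,0,0])

```text
time_s: 10.0
tcp_pos: [0.4767, -0.1172, 0.0448]
orientation: [0.148, 0.989, -0.001, 0.005]
wrist_force: [13.2, -2.6, -14.4]
finger_gap: 0.0213
finger_force: 50.0
```

>>> send_rows(deltas=[0.008,0,0,0,0.014,0,0,0,0.014,0,0,0,0.014,0,0,0])

```text
time_s: 10.4
tcp_pos: [0.4698, -0.1151, 0.0448]
orientation: [0.148, 0.989, -0.001, 0.004]
wrist_force: [11.1, -3.0, -13.3]
finger_gap: 0.0209
finger_force: 50.0
```

Run:
```python
from h import *
from workcell import snapshot
d,s=wristcal(); print(s["tcp_pos"],s["wrist_force"],s["finger_force"]); np.savez("w3.npz",**d)
t=dict(snapshot("top")); np.savez("t3.npz",**t); sc=snapshot("scene")
a=cv2.resize(t["color"][150:270,350:430],None,fx=5,fy=5,interpolation=cv2.INTER_CUBIC)
b=cv2.resize(sc["color"][200:300,340:440],(400,400),interpolation=cv2.INTER_CUBIC)
c=cv2.resize(d["color"],(400,250)); b=np.vstack([b,c])[:600]
cv2.imwrite("pics/c3.png",np.hstack([a,b[:600]])[:,:,::-1] if b.shape[0]>=600 else a[:,:,::-1])
```

```text
[ 0.4698473  -0.11509597  0.04476308] [ 11.14053588  -2.99453834 -13.29639468] 49.99422996304929
```

View pics/c3.png

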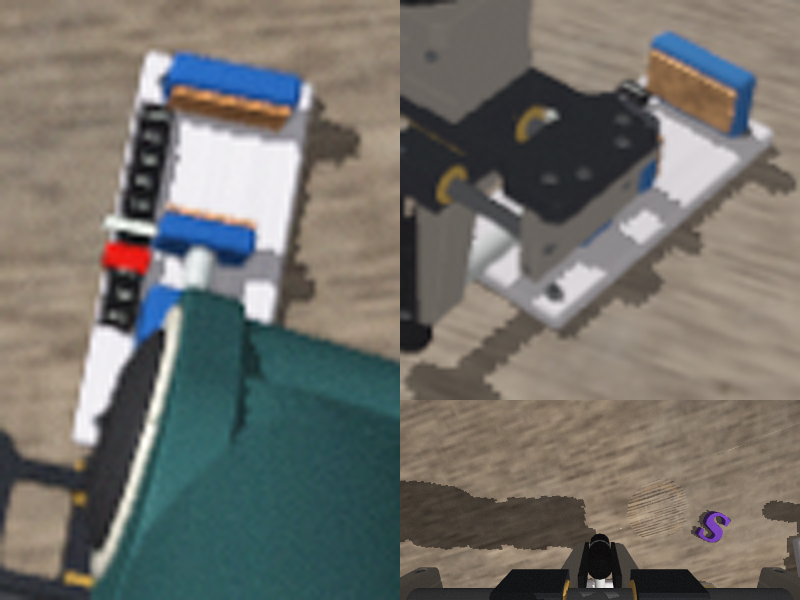

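The top crop (left) shows the white pointer at (130,226) and the red band's centre at (126,257), so about 13 mm apparent remains. Taking off roughly 1.5 mm of parallax leaves about 11.5 mm.

>>> send_rows(deltas=[0.006,0,0,0,0.012,0,0,0,0.018,0,0,0,0.024,0,0,0,0.024,0,0,0])

```text
time_s: 11.05
tcp_pos: [0.459, -0.1118, 0.0448]
orientation: [0.148, 0.989, -0.001, 0.005]
wrist_force: [12.6, -4.1, -16.6]
finger_gap: 0.0209
finger_force: 50.0
```

>>> send_rows(deltas=[0,0,0,0,0,0,0,0,0,0,0,0,0,0,0,0])

```text
time_s: 11.45
tcp_pos: [0.4591, -0.1118, 0.0448]
orientation: [0.148, 0.989, -0.001, 0.005]
wrist_force: [12.3, -3.8, -16.0]
finger_gap: 0.0206
finger_force: 50.0
```

Run:
```python
from h import *
from workcell import snapshot,readout
print(readout.sense()["wrist_force"])
w=np.load("w2.npz"); t=np.load("top0.npz")
def P(d): return d["mtx"]@d["world_to_cam"][:3]
hs=cv2.cvtColor(w["color"],cv2.COLOR_RGB2HSV).astype(int); m=((hs[...,0]<8)|(hs[...,0]>172))&(hs[...,1]>170)&(hs[...,2]>110); m[:,:300]=0; m[:,360:]=0
r=blobs(m); print(r)
for n,a,b in(("red",(375.1,200.9),r[0][1]),("ptr",(379-.4,175.6-.4),(342,290))):
    X=cv2.triangulatePoints(P(t),P(w),np.array(a,float).reshape(2,1),np.array(b,float).reshape(2,1)); print(n,(X[:3]/X[3]).ravel().round(4))
t=dict(snapshot("top")); np.savez("t4.npz",**t)
cv2.imwrite("pics/c4.png",cv2.resize(t["color"][160:230,355:425],None,fx=8,fy=8,interpolation=cv2.INTER_CUBIC)[:,:,::-1])
```

```text
[ 12.29996175  -3.79943994 -15.97543603]
[(np.int32(97), array([337.4, 250. ]), array([331, 247,  14,   7], dtype=int32))]
red [ 0.6138 -0.127   0.0122]
ptr [ 0.6646 -0.1378  0.0296]
```

View pics/c4.png

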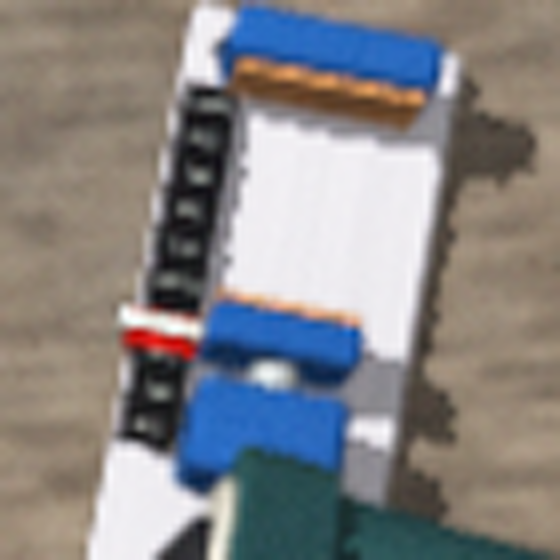

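The pointer at (160,320) covers the far half of the red band, whose centre is near (161,331). After parallax it is within about 1–2 mm of centre, and it is steady with a 50 N grip. I'm handing it in.

```bash
python3 -c "
from workcell import workorder; print(workorder.close_job())"
```

```text
the job is handed in; nothing more can be done
None
```

The right-hand clamp is the free one: I pulled it out about 54 mm and handed in with its handle still gripped at 50 N and its white pointer in the red band, by my measurement within about 2 mm of centre; the left clamp stopped dead at 10 mm, and I kept clear of the jar, dropper and letter.

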